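# Start the sample extruder from its bench control box

## Robot

A 6-joint arm with a two-finger parallel gripper is mounted at the origin on a cart in front of the work surface, level with it; the furniture and walls round the work are solid. World frame = base frame: x ahead of the robot, y to its left, z up, the work surface at z = 0. Lengths are in mm, angles in rad, forces in N, time in s.
With the tool pointing down it reaches from about 275 to 750 mm from the base axis. Payload 10.2 kg.
Tool frame: the origin (TCP) lies between the finger pads; the fingertips stand 11 mm ahead of it and the grasp point (between the pads) lies 8 mm behind it; z points along the fingers, y is the line along which they close (so a half turn about z gives the same grasp; the last joint's range is limited). The gripper opens to 85 mm and grips with 20 to 120 N. Pads are 22 mm wide; open, the fingers measure 114 mm over their backs; the gripper's body (76 mm by 85 mm) begins 54 mm behind the grasp point. The pads swing forward as they close: fully open they stand 13 mm farther back than shut.
Start: joints at [-1.521, 0.313, 1.498, -0, 1.331, -0.223], TCP at [141.437, -505.596, 242.294] pointing down, gripper open.
Joint ranges: [-2.94, 2.94], [-0.97, 2.17], [0.19, 2.56], [-1.23, 4.37], [0.02, 3.11], [-2.88, 2.88]. Speed limits (rad/s): [2.39, 2.39, 3.01, 3.14, 3.14, 3.14].

## Interface

Orientations are given as a unit quaternion [w, x, y, z].
In Python, from rig import sense, eyes, finish_job gives the robot as it stands.
- The arm moves only by the shell command python3 -m jog 'ROWS' [FORCE]. ROWS is JSON, a list of rows, each a list of 7 numbers: the shift along the tool's x, y, z in m, then the turn, a rotation vector about the tool's x, y, z in rad, then the finger opening in m, from 0 to 0.0854. In form: [[dx, dy, dz, rx, ry, rz, gripper], ...]. A call has 1 to 5 rows; each row shifts and turns the commanded pose from where the row before left it, along the tool's axes as they then stand; what a row does not reach is not made up. A row lasts 1/10 s, in which the tool goes at most 50 mm and 8.59 degrees, less where a joint would pass 70% of its speed; a pose out of reach is approached as far as the arm can. A call is refused whole if a number of a shift passes 0.05 or a number of a turn 0.15, either way. A call with a gripper value outside its range is refused whole. The fingers move at their own pace and stop on an object; FORCE is the grip in N (left out, the last holds). Time passes only in rows, so rows that do not move let the fingers close. It gives the time, the measured TCP pose, the force, the opening and the grip force at its end, in the units of the state.
- sense(): the state, without advancing time (a new reading comes with each control period).
- eyes.capture(name): name is "side" or "top"; returns the picture (400x640x3 uint8, red, green, blue); there is no depth.
- eyes.calibration(name): a dict with "fx", "fy", "cx", "cy" (pixels), "cam_to_world" (4x4, takes a point from camera to world coordinates). Camera axes: x right, y down, z forward; pixel columns grow to the right and rows downward; lengths in mm; the calibration is good to about 2 mm. A picture is of the moment at which its call begins. calibration takes no time and is no camera call.
- finish_job(): hands the job in; it is judged then, once.
The state is a dict: "time_s": time; "joints": joint angles; "dq": joint speeds; "tau": joint torques, N m; "eef_pos": TCP position; "ee_rot": TCP orientation; "force": force on the tool from outside, world axes, zero at the start; "wrist_torque": the same for the moment, N m; "grip_width": opening from 0.0 (shut) to 1.0 (fully open); "grip_force": force on a finger pad.
Only numpy, scipy, OpenCV 4.12 (cv2) and the standard library are available. Lean on these libraries where they do the work, as an engineer would, in place of code of your own. Each camera call takes 0.05 s, during which the arm holds its last target. There are 200 camera calls.

## Task

Start the sample extruder from the grey control box on the bench, pressing from above with the fingertips: first tip the rocker switch over to on by pressing down its raised far end, then press the narrow rectangular bar key all the way in so that it stays down, then press the small plain round button all the way in and let it come back up. The four controls may sit in any order along the box; never press the wide mushroom-headed stop button, do not press any control before its turn, and do not pick up or shift the things lying around the box.

Things in the scene. Friction and masses are not known exactly. Their poses are not given: they have to be found in the camera images.
- control_box: Grey control box fixed to the bench, 90 mm (its x, front to back) by 240 mm (its y, left-right) by 45 mm high. Origin at the centre of its underside; its +x points away from the robot (turned by up to about 0.45 rad clockwise), +y to the left, z up. On its flat top (45 mm up) sit four black control plates 3 mm thick in one row along y, at y = -87, -29, +29 and +87 mm, x = 0, in any order: rocker, bar key, round button, mushroom stop. All four are turned as the box is.
- rocker_far_pad (a point): Point on the upper face of the far end of the rocker switch, 17 mm from its pivot towards the box's +x: press straight down here. The rocker is a white two-faced paddle, 52 mm long (along the box's x) and 26 mm wide, its pivot over the middle of its plate, 56 mm above the bench. The point moves with the rocker (about 69 mm above the bench when off, 62 mm when on).
- rocker (a joint): Rocker angle in rad: -0.2 = off (far end raised, near end down), +0.2 = on (far end fully down, against its stop). It has no spring: it stays where it is left. About 3 N at the pad moves it.
- key_top (a point): Centre of the top face of the bar key: a white rectangular key 42 mm long (along the box's x), 18 mm wide, flat top, 63 mm above the bench when up. The point moves with the key.
- latch_key (a joint): Travel of the bar key in m: 0 = up, 0.007 = fully in, against its stop. It latches: it stays where it was pressed to. About 4 N moves it.
- start_top (a point): Centre of the flat top of the small round white start button, 24 mm in diameter, 63 mm above the bench when up. The point moves with the button.
- start_button (a joint): Travel of the round button in m: 0 = up, 0.006 = fully in, against its stop. A spring returns it; 1.5 N starts it, 5 N holds it fully in.
- stop_top (a point): Top centre of the mushroom-headed stop button: domed white head 38 mm in diameter, top 72 mm above the bench. Not to be pressed.
- stop_button (a joint): Travel of the mushroom stop button in m: 0 = up, 0.006 = fully in; spring-loaded. Must stay up.
- load_cap: Bystander, loose: aluminium loading cap, a round disc 49 mm wide with a neck, 24 mm high, near the left end of the box. Origin at the centre of its underside.
- stopwatch: Bystander, loose: stopwatch 63 x 52 x 16 mm, lying near the right end of the box. Origin at the centre of its underside.
- weight_3: Bystander, loose: brass slotted weight, 50 mm wide and 15 mm high, behind the box. Origin at the centre of its underside.

How it is judged:
By the outcome, as a careful person would: the job done as asked, in the order asked, and still so for the second after the job is handed in, with the robot touching nothing.
It also fails if it takes over 48 s, if anything falls off the work surface, if the arm or the gripper's body presses on something with over 40 N, if the wrist force passes 120 N, or if a joint passes its speed limit or range.

## Working session

There is one attempt and no reset: what is moved stays moved. The work goes in short steps, Python scripts to look and compute and a shell command to move; the robot and the scene stay as the last step left them, time stands still between calls to the robot, and variables do not carry over. Pictures are saved under pics/ and viewed, at most 10 in all, crops included, and the job is handed in when it is done.

```bash
mkdir -p pics; python3 - <<'E'
from rig import sense, eyes
import cv2,numpy as np
s=sense(); print(s)
for n in("top","side"):
    im=eyes.capture(n); cv2.imwrite(f"pics/{n}0.png",im[:,:,::-1])
    c=eyes.calibration(n); print(n,c['fx'],c['cx'],c['cy'],np.round(c['cam_to_world'],3).tolist())
E
```

```text
{'time_s': 0.0, 'joints': array([-1.52142482e+00,  3.13457759e-01,  1.49846173e+00, -1.47189409e-05,
        1.33101350e+00, -2.23405748e-01]), 'dq': array([-0.00017721, -0.00231237, -0.00035401,  0.00113273, -0.00100734,
        0.00077949]), 'tau': array([-1.10805955e-03, -4.12266934e+01, -2.59741741e+01, -2.34227236e-04,
        4.16783238e-03,  6.30332309e-06]), 'eef_pos': array([ 141.40767812, -505.33187846,  241.72182531]), 'ee_rot': array([-6.68252565e-04,  9.90713019e-01,  1.35967880e-01,  5.11217415e-05]), 'force': array([ 0.30917859, -0.65123782,  1.03522773]), 'wrist_torque': array([-0.00798824, -0.00150301, -0.00302115]), 'grip_force': 0.0, 'grip_width': 0.9982290745279643}
top 446.426977735577 321.63152556683923 206.71811912181093 [[0.009, -0.991, 0.134, 440.969], [-1.0, -0.01, -0.009, 10.5], [0.01, -0.134, -0.991, 1021.113], [0.0, 0.0, 0.0, 1.0]]
side 465.0283511649934 321.3717273434501 195.55673420603216 [[0.893, -0.211, 0.398, 219.906], [-0.45, -0.406, 0.795, -743.366], [-0.006, -0.889, -0.458, 490.603], [0.0, 0.0, 0.0, 1.0]]
```

View pics/top0.png

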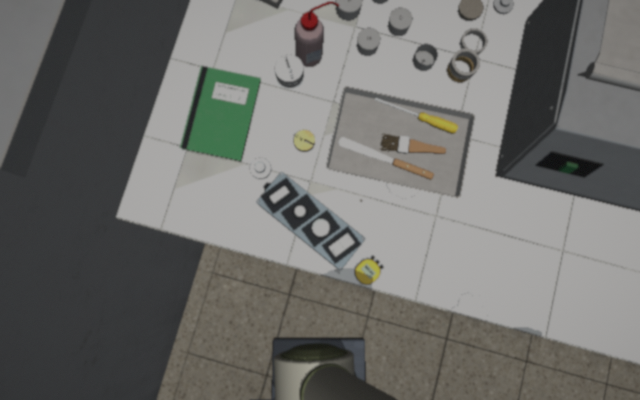

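View pics/side0.png

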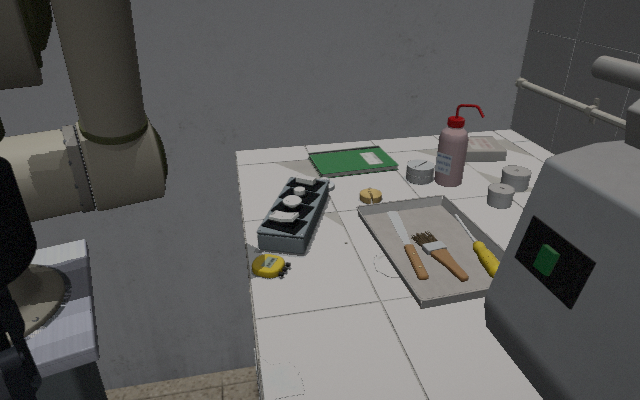

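The top view shows the box's row running from (280,192) to (342,245). The round button is at about (300,211) and the mushroom at about (321,228), with rocker and key at the ends. In the side view the box is at (295,212). I'll zoom in to tell the rocker from the key, and measure white blobs on the plates.

```bash
cat > h.py <<'E'
import numpy as np
from rig import eyes
def ray(n,u,v,z):
    c=eyes.calibration(n);T=np.array(c['cam_to_world'])
    d=T[:3,:3]@np.array([(u-c['cx'])/c['fx'],(v-c['cy'])/c['fy'],1]);o=T[:3,3]
    return o+d*(z-o[2])/d[2]
def proj(n,p):
    c=eyes.calibration(n);T=np.array(c['cam_to_world'])
    q=T[:3,:3].T@(np.array(p)-T[:3,3]);return np.array([c['fx']*q[0]/q[2]+c['cx'],c['fy']*q[1]/q[2]+c['cy']])
E
python3 - <<'E'
import cv2,numpy as np
from h import *
t=cv2.imread('pics/top0.png');s=cv2.imread('pics/side0.png')
a=cv2.resize(t[165:280,245:395],(800,600),interpolation=cv2.INTER_CUBIC)[:, :]
b=cv2.resize(s[165:280,235:345],None,fx=5,fy=5,interpolation=cv2.INTER_CUBIC)
a=cv2.resize(t[165:275,245:375],None,fx=3,fy=3,interpolation=cv2.INTER_CUBIC)
b=cv2.resize(s[165:255,250:340],None,fx=4,fy=4,interpolation=cv2.INTER_CUBIC)
H=max(a.shape[0],b.shape[0]);f=lambda i:cv2.copyMakeBorder(i,0,H-i.shape[0],0,0,cv2.BORDER_CONSTANT)
cv2.imwrite('pics/z.png',np.hstack([f(a),f(b)]))
# dark plates
g=t.max(2); m=np.zeros_like(g);m[165:275,245:375]=((g<70)[165:275,245:375])*255
cs,_=cv2.findContours(m,cv2.RETR_CCOMP,cv2.CHAIN_APPROX_NONE)
hier=_[0]
for i,c in enumerate(cs):
    if cv2.contourArea(c)<25: continue
    (u,v),wh,an=cv2.minAreaRect(c)
    print('hole' if hier[i][3]>=0 else 'plate',round(u,1),round(v,1),np.round(wh,1),round(an),ray('top',u,v,48 if hier[i][3]<0 else 62).round(1))
E
```

```text
plate 341.0 244.7 [21.2 30.8] 53 [490.  -40.9  48. ]
hole 341.2 244.4 [16.  27.8] 53 [490.1 -40.4  62. ]
plate 320.4 228.0 [20.9 30.9] 54 [526.1   4.3  48. ]
plate 299.8 211.5 [21.  30.8] 54 [562.  50.  48.]
hole 299.5 211.0 [13. 14.] 0 [561.3  50.   62. ]
plate 279.3 195.3 [20.8 30.9] 54 [597.5  95.6  48. ]
hole 278.9 194.1 [12. 23.] 53 [597.9  95.3  62. ]
```

View pics/z.png

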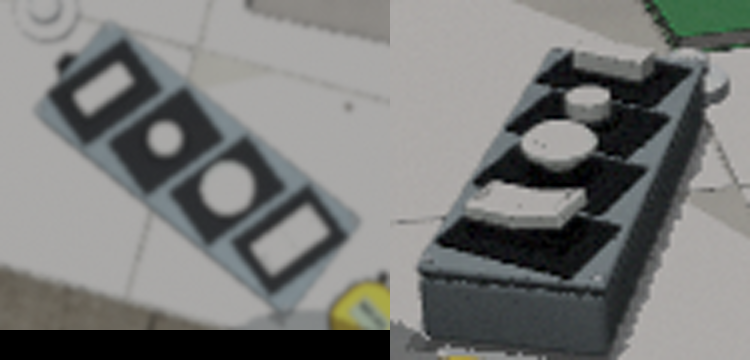

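The rocker, a wide bent paddle, is at (341,245), which is box y = -87. Next come the mushroom at (320,228), the round button at (300,211), and the key, a flat bar, at (279,194). I'll turn the tool so its y lies along the box's x, closing the fingers as it turns.

```bash
cat >> h.py <<'E'
from scipy.spatial.transform import Rotation as Ro
from rig import sense
ang=np.arctan2(-107.5,136.5); ex=np.array([np.cos(ang),np.sin(ang),0]); ey=np.array([-ex[1],ex[0],0]); C=np.array([543.9,27.3,0])
P=dict(rocker=C-87*ey+18*ex,key=C+87*ey,start=C+29*ey)
def rel(name,ztip):
    s=sense();q=s['ee_rot'];R=Ro.from_quat([q[1],q[2],q[3],q[0]]).as_matrix()
    t=P[name]+[0,0,ztip+11]
    print(name,'target',t.round(1),'now',s['eef_pos'].round(1),'tool shift mm',(R.T@(t-s['eef_pos'])).round(1))
    e=R.T@np.cross(R[:,1],ex); print('rz left',round(float(e[2]),3),'tilt',R[:,2].round(3),'F',s['force'].round(1),'t',s['time_s'],'grip',s['grip_width'])
E
python3 -m jog '[[0,0,0,0,0,-0.126,0],[0,0,0,0,0,-0.126,0],[0,0,0,0,0,-0.126,0],[0,0,0,0,0,-0.126,0],[0,0,0,0,0,-0.126,0]]' 20
python3 - <<'E'
from h import *
rel('rocker',110)
import cv2
s=cv2.imread('pics/side0.png')
for n,z in(('key',63),('start',63)): print(n,proj('side',P[n]+[0,0,z]).round(1))
print(proj('side',P['rocker']+[0,0,69]).round(1))
m=np.zeros(s.shape[:2],np.uint8);r=(slice(165,245),slice(262,330));m[r]=(s.min(2)[r]>150)*255
n,l,st,c=cv2.connectedComponentsWithStats(m)
print([(st[i,:5].tolist(),c[i].round(1).tolist()) for i in range(1,n) if st[i,4]>40])
E
```

```text
time_s: 0.6
eef_pos: [141.4, -505.4, 241.9]
ee_rot: [-0.0, 0.899, 0.439, 0.0]
force: [-0.1, 0.6, -0.3]
grip_width: 0.138
grip_force: 0.0
rocker target [504.2 -52.2 121. ] now [ 141.4 -505.4  241.9] tool shift mm [580.4   7.1 121.3]
rz left 0.004 tilt [-0.     0.001 -1.   ] F [-0.1  0.6 -0.3] t 0.6 grip 0.1379381501747175
key [303.9 177. ]
start [297.4 188.6]
[291.5 214.1]
[([262, 165, 54, 54, 1068], [275.5, 183.3]), ([283, 195, 18, 10, 132], [291.6, 199.7]), ([269, 211, 29, 8, 140], [282.6, 214.9]), ([312, 215, 18, 30, 350], [322.8, 232.5])]
```

```bash
python3 -m jog '[[0.04,0,0,0,0,0,0],[0.04,0,0,0,0,0,0],[0.04,0,0,0,0,0,0],[0.04,0,0,0,0,0,0],[0.04,0,0,0,0,0,0]]' >/dev/null
python3 -m jog '[[0.04,0,0,0,0,0,0],[0.04,0,0,0,0,0,0],[0.04,0,0,0,0,0,0],[0.04,0,0,0,0,0,0],[0.04,0,0,0,0,0,0]]' >/dev/null
python3 -m jog '[[0.04,0.002,0.03,0,0,0,0],[0.04,0.002,0.03,0,0,0,0],[0.04,0.002,0.03,0,0,0,0],[0.04,0.002,0.03,0,0,0,0],[0.02,0,0,0,0,0,0]]' 
python3 -m jog '[[0,0,0,0,0,0,0]]' >/dev/null
python3 - <<'E'
from h import *
import cv2
rel('rocker',110)
for n in("top","side"): cv2.imwrite(f"pics/{n}1.png",eyes.capture(n)[:,:,::-1])
a=cv2.imread('pics/top1.png')[165:275,245:375];b=cv2.imread('pics/side1.png')[105:255,240:370]
cv2.imwrite('pics/z1.png',np.hstack([cv2.resize(a,(390,330)),cv2.resize(b,(390,450))[120:450]]))
E
```

```text
time_s: 2.1
eef_pos: [506.2, -52.4, 118.4]
ee_rot: [-0.003, 0.899, 0.437, -0.002]
force: [-0.5, 0.2, 0.3]
grip_width: -0.002
grip_force: 0.0
rocker target [504.2 -52.2 121. ] now [507.4 -53.4 121.3] tool shift mm [-1.  -3.2  0.3]
rz left 0.002 tilt [-0.002  0.001 -1.   ] F [ 0.6 -0.3 -1. ] t 2.2 grip 0.0005146132232978726
```

View pics/z1.png

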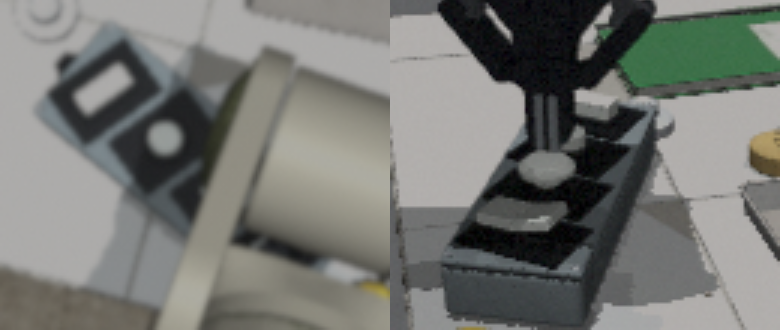

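The shut fingers hang above the rocker with clear space to the mushroom. I'll descend now.

```bash
python3 -m jog '[[0,-0.002,0.015,0,0,0,0],[0,0,0.012,0,0,0,0],[0,0,0.008,0,0,0,0],[0,0,0.003,0,0,0,0],[0,0,0.002,0,0,0,0]]'
python3 -m jog '[[0,0,0.002,0,0,0,0],[0,0,0.002,0,0,0,0],[0,0,0.002,0,0,0,0],[0,0,0,0,0,0,0]]'
```

```text
time_s: 2.8
eef_pos: [505.3, -54.4, 82.3]
ee_rot: [0.0, 0.9, 0.436, -0.0]
force: [0.4, -1.2, 0.4]
grip_width: -0.001
grip_force: 0.0
time_s: 3.2
eef_pos: [505.6, -54.1, 76.5]
ee_rot: [0.0, 0.9, 0.436, 0.0]
force: [1.0, -0.5, 2.8]
grip_width: 0.002
grip_force: 1.4
```

```bash
python3 -m jog '[[0,0,0.001,0,0,0,0],[0,0,0.001,0,0,0,0],[0,0,0,0,0,0,0]]'
python3 -m jog '[[0,0,0.001,0,0,0,0],[0,0,0.0005,0,0,0,0],[0,0,0,0,0,0,0]]'
```

```text
time_s: 3.5
eef_pos: [505.6, -54.2, 74.6]
ee_rot: [0.0, 0.9, 0.436, 0.0]
force: [1.8, -2.1, 3.9]
grip_width: -0.001
grip_force: 1.9
time_s: 3.8
eef_pos: [505.9, -54.5, 73.7]
ee_rot: [0.001, 0.9, 0.436, 0.001]
force: [1.1, -3.3, 10.2]
grip_width: 0.002
grip_force: 5.1
```

```bash
python3 -m jog '[[0,0,0.001,0,0,0,0],[0,0,0,0,0,0,0],[0,0,0,0,0,0,0]]'
```

```text
time_s: 4.1
eef_pos: [506.0, -54.5, 73.5]
ee_rot: [0.001, 0.9, 0.436, 0.001]
force: [-2.1, -1.5, 18.0]
grip_width: 0.001
grip_force: 9.3
```

At its stop. I'll lift and look at the rocker on the way to the key.

```bash
python3 -m jog '[[0,0,-0.01,0,0,0,0],[0,0,-0.02,0,0,0,0],[0,0,-0.02,0,0,0,0],[0.034,-0.003,0,0,0,0,0],[0.034,-0.003,0,0,0,0,0]]' >/dev/null
python3 -m jog '[[0.034,-0.003,0,0,0,0,0],[0.034,-0.003,0,0,0,0,0],[0.034,-0.004,0,0,0,0,0],[0,0,0,0,0,0,0]]' >/dev/null
python3 - <<'E'
from h import *
import cv2
rel('key',75)
for n in("top","side"): cv2.imwrite(f"pics/{n}2.png",eyes.capture(n)[:,:,::-1])
a=cv2.imread('pics/top2.png')[165:275,245:375];b=cv2.imread('pics/side2.png')[145:255,240:370]
cv2.imwrite('pics/z2.png',np.hstack([cv2.resize(a,(390,330)),cv2.resize(b,(390,330))]))
E
```

```text
key target [597.7  95.6  86. ] now [598.3  92.7 121. ] tool shift mm [ 2.  -2.2 35. ]
rz left 0.003 tilt [-0.002  0.001 -1.   ] F [-0.6  0.4  0.4] t 5.0 grip -0.0018243876927646898
```

View pics/z2.png

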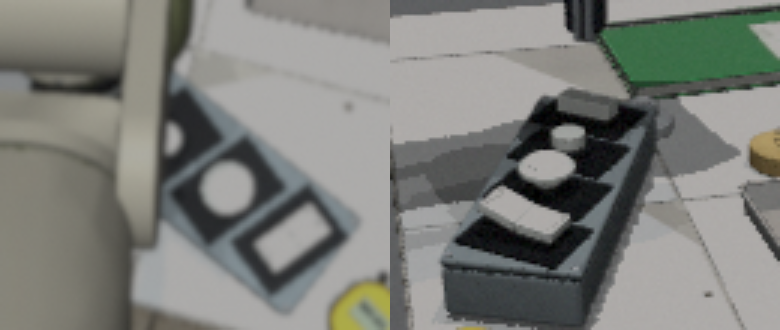

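The rocker is now tipped over, with its far (right) end down at crop (555,230) and its near end up. The fingers are above the key, so I'll press it next.

```bash
python3 -m jog '[[0.001,-0.001,0.015,0,0,0,0],[0.001,-0.001,0.015,0,0,0,0],[0,0,0.01,0,0,0,0],[0,0,0.004,0,0,0,0],[0,0,0.002,0,0,0,0]]'
python3 -m jog '[[0,0,0.002,0,0,0,0],[0,0,0.002,0,0,0,0],[0,0,0,0,0,0,0]]'
python3 -m jog '[[0,0,0.002,0,0,0,0],[0,0,0.001,0,0,0,0],[0,0,0,0,0,0,0]]'
```

```text
time_s: 5.6
eef_pos: [597.6, 91.7, 75.8]
ee_rot: [-0.0, 0.9, 0.436, -0.0]
force: [0.2, 0.1, 0.2]
grip_width: -0.001
grip_force: 0.0
time_s: 5.9
eef_pos: [598.0, 91.9, 72.3]
ee_rot: [0.0, 0.9, 0.436, 0.0]
force: [-0.4, -1.6, 1.6]
grip_width: -0.002
grip_force: 0.8
time_s: 6.2
eef_pos: [598.0, 92.0, 69.0]
ee_rot: [0.0, 0.9, 0.436, 0.0]
force: [0.2, -1.5, 2.9]
grip_width: -0.0
grip_force: 1.3
```

```bash
python3 -m jog '[[0,0,0.001,0,0,0,0],[0,0,0.001,0,0,0,0],[0,0,0,0,0,0,0]]'
python3 -m jog '[[0,0,0.001,0,0,0,0],[0,0,0.0005,0,0,0,0],[0,0,0,0,0,0,0]]'
```

```text
time_s: 6.5
eef_pos: [598.0, 92.0, 67.0]
ee_rot: [0.0, 0.9, 0.436, 0.0]
force: [0.2, -2.9, 4.2]
grip_width: 0.001
grip_force: 2.1
time_s: 6.8
eef_pos: [598.1, 92.0, 66.8]
ee_rot: [0.0, 0.9, 0.436, 0.0]
force: [-4.2, -3.5, 14.9]
grip_width: 0.002
grip_force: 7.5
```

```bash
python3 -m jog '[[0,0,0.0007,0,0,0,0],[0,0,0,0,0,0,0]]'
python3 -m jog '[[0,0,-0.01,0,0,0,0],[0,0,-0.02,0,0,0,0],[0,0,-0.02,0,0,0,0],[-0.028,0,0,0,0,0,0],[-0.028,0,0,0,0,0,0]]' >/dev/null
python3 -m jog '[[0,0,0,0,0,0,0]]' >/dev/null
python3 - <<'E'
from h import *
import cv2
rel('start',70)
for n in("top","side"): cv2.imwrite(f"pics/{n}3.png",eyes.capture(n)[:,:,::-1])
a=cv2.imread('pics/top3.png')[165:275,245:375];b=cv2.imread('pics/side3.png')[145:255,240:370]
cv2.imwrite('pics/z3.png',np.hstack([cv2.resize(a,(390,330)),cv2.resize(b,(390,330))]))
E
```

```text
time_s: 7.0
eef_pos: [598.1, 92.0, 66.7]
ee_rot: [0.001, 0.9, 0.436, 0.001]
force: [-6.5, -3.7, 20.1]
grip_width: 0.002
grip_force: 9.8
start target [561.8  50.1  81. ] now [561.4  46.8 114.4] tool shift mm [ 2.8 -1.6 33.4]
rz left -0.003 tilt [-0.002  0.    -1.   ] F [ 1.2  0.3 -0. ] t 7.6 grip 0.0004701053121937419
```

View pics/z3.png

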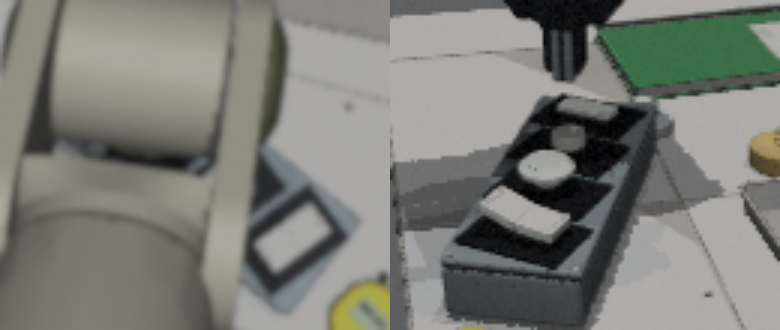

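The key at crop (587,107) now sits low and the rocker is still on. Next is the start button.

```bash
python3 -m jog '[[0.004,-0.002,0.01,0,0,0,0],[0,0,0.012,0,0,0,0],[0,0,0.01,0,0,0,0],[0,0,0.005,0,0,0,0],[0,0,0,0,0,0,0]]'
python3 -m jog '[[0,0,0.002,0,0,0,0],[0,0,0.002,0,0,0,0],[0,0,0.002,0,0,0,0],[0,0,0,0,0,0,0]]'
python3 -m jog '[[0,0,0.001,0,0,0,0],[0,0,0.001,0,0,0,0],[0,0,0,0,0,0,0]]'
```

```text
time_s: 8.2
eef_pos: [563.5, 52.7, 76.5]
ee_rot: [-0.001, 0.9, 0.436, -0.001]
force: [-0.1, -0.4, 0.0]
grip_width: -0.001
grip_force: 0.0
time_s: 8.6
eef_pos: [564.2, 52.5, 71.9]
ee_rot: [0.0, 0.9, 0.436, 0.0]
force: [0.5, 0.0, 2.8]
grip_width: 0.001
grip_force: 1.3
time_s: 8.9
eef_pos: [564.2, 52.5, 69.9]
ee_rot: [0.0, 0.9, 0.436, 0.0]
force: [1.2, 0.7, 3.7]
grip_width: 0.001
grip_force: 1.9
```

```bash
python3 -m jog '[[0,0,0.001,0,0,0,0],[0,0,0.001,0,0,0,0],[0,0,0.0005,0,0,0,0],[0,0,0,0,0,0,0]]'
python3 -m jog '[[0,0,0.0007,0,0,0,0],[0,0,0,0,0,0,0]]'
```

```text
time_s: 9.3
eef_pos: [564.3, 52.5, 68.0]
ee_rot: [0.0, 0.9, 0.436, 0.0]
force: [-0.8, -0.5, 10.2]
grip_width: 0.004
grip_force: 5.2
time_s: 9.5
eef_pos: [564.3, 52.5, 67.9]
ee_rot: [0.0, 0.9, 0.436, 0.0]
force: [-3.1, 0.6, 16.4]
grip_width: -0.001
grip_force: 7.9
```

Fully in: the tip is at about 57 mm and 16 N against the stop. I'll lift clear and check.

```bash
python3 -m jog '[[0,0,-0.01,0,0,0,0],[0,0,-0.02,0,0,0,0],[0,0,-0.03,0,0,0,0],[0,0,-0.04,0,0,0,0],[0,0,-0.03,0,0,0,0]]'
python3 -m jog '[[0,0,0,0,0,0,0],[0,0,0,0,0,0,0],[0,0,0,0,0,0,0]]'
python3 - <<'E'
from h import *
import cv2
im=eyes.capture('side')[:,:,::-1]
cv2.imwrite('pics/z4.png',cv2.resize(im[145:295,240:400],None,fx=4,fy=4))
E
```

```text
time_s: 10.0
eef_pos: [563.7, 52.6, 198.3]
ee_rot: [0.0, 0.9, 0.436, 0.0]
force: [0.4, -0.8, 0.5]
grip_width: -0.001
grip_force: 0.0
time_s: 10.3
eef_pos: [563.2, 52.6, 194.9]
ee_rot: [-0.001, 0.9, 0.436, -0.001]
force: [0.3, -0.2, -0.2]
grip_width: -0.003
grip_force: 0.0
```

View pics/z4.png

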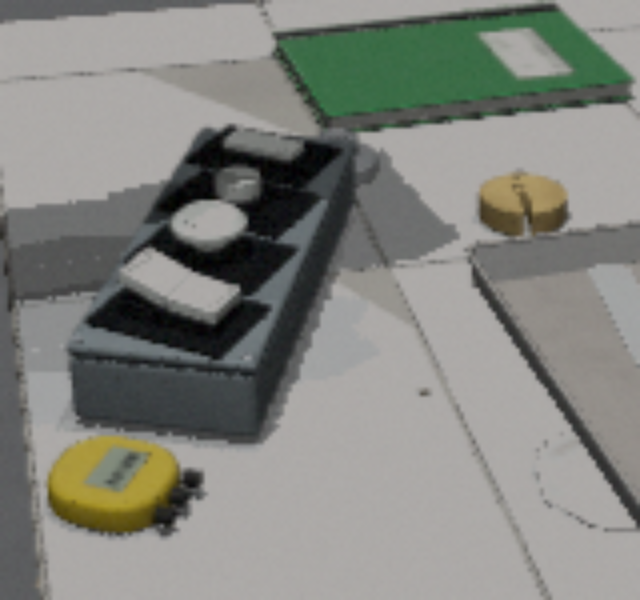

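The rocker is on at (180,285), the key is down at (263,143), the round button is back up at (238,182), the mushroom at (210,222) is untouched, and the things round the box have not moved.

```bash
python3 -c "from rig import finish_job; print(finish_job())"
```

```text
the job is handed in; nothing more can be done
None
```

I tipped the rocker on, latched the bar key down, then pressed the start button and let it come back up, in that order, never pressing the stop button; the job was handed in after about 10 s of robot time.

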